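Pull the used spatula from the stand and put it in the discard beaker

TASK

The blue-handled spatula has been used: pull it up out of its sleeve in the tool stand and put it, blade down, in the white discard beaker with the red band, lowering it until the blade is nearly at the bottom before you let go. Keep the stand and the beaker upright and about where they are, leave the other two spatulas in the stand, and do not disturb anything else on the bench.

Things in the scene. Friction and masses are not known exactly. Their poses are not given: they have to be found in the camera images.
- blue_spatula: blue-handled lab spatula, 150 mm long along own z, origin at the centre of the blade's end (bottom as it stands), about 60 g. Steel blade 18 mm (own y) x 6 mm (own x), 42 mm long; shaft 8 mm dia.; round blue handle 16 mm dia. from 70 to 150 mm, two black bands. Starts upright, blade down, loose in any one of the three sleeves of the stand.
- green_spatula: green-handled lab spatula, 150 mm long along own z, origin at the centre of the blade's end (bottom as it stands), about 60 g. Steel blade 18 mm (own y) x 6 mm (own x), 42 mm long; shaft 8 mm dia.; round green handle 16 mm dia. from 70 to 150 mm, two black bands. Starts upright, blade down, loose in any one of the three sleeves of the stand.
- yellow_spatula: yellow-handled lab spatula, 150 mm long along own z, origin at the centre of the blade's end (bottom as it stands), about 60 g. Steel blade 18 mm (own y) x 6 mm (own x), 42 mm long; shaft 8 mm dia.; round yellow handle 16 mm dia. from 70 to 150 mm, two black bands. Starts upright, blade down, loose in any one of the three sleeves of the stand.
- blue_spatula_tip (a point): centre of the blade's end of the blue spatula (its origin)
- blue_spatula_grip (a point): point on the axis of the blue handle, 120 mm from the blade's end and 30 mm below the handle's top
- green_spatula_tip (a point): centre of the blade's end of the green spatula
- yellow_spatula_tip (a point): centre of the blade's end of the yellow spatula
- stand: loose stand, 0.9 kg: aluminium base plate 75 (own x) x 205 (own y) x 6 mm with three upright square grey sleeves in a row along own y, at -70, 0 and +70 mm; each sleeve is 24 mm square inside, walls 4 mm, floor 6 mm and rim 76 mm above the bench. Origin: centre of the underside.
- beaker: loose white round plastic beaker with a red band, 0.4 kg, 104 mm outer diameter at the rim, 100 mm at the foot, 100 mm high, walls 4 mm, floor 6 mm thick, empty. Origin: centre of the underside, z up.
- beaker_floor (a point): centre of the beaker's inner floor, 6 mm above its underside
- wash_bottle: bystander: white bottle with a red cap and blue label, 68 mm diameter, 170 mm high; origin at the centre of the underside
- tip_rack: bystander: green rack of white pipette tips, 85 x 125 x 80 mm; origin at the centre of the underside
- dish_stack: bystander: stack of five round dishes, 90 mm diameter, 73 mm high, one piece; origin at the centre of the underside

How it is judged:
By the outcome, as a careful person would: the job done as asked, in the order asked, and still so for the second after the job is handed in, with the robot touching nothing.
It also fails if it takes over 42 s, if anything falls off the work surface, if the arm or the gripper's body presses on something with over 40 N, if the wrist force passes 120 N, or if a joint passes its speed limit or range.

ROBOT

A 6-joint arm with a two-finger parallel gripper is mounted at the origin on the work surface. World frame = base frame: x ahead of the robot, y to its left, z up, the work surface at z = 0. Lengths are in m, angles in degrees, forces in N, time in s.
With the tool pointing down it reaches from about 0.4 to 0.825 m from the base axis. Payload 7 kg.
Tool frame: the origin (TCP) lies at the centre of the arm's flange, where the gripper is bolted on; the fingertips stand 178 mm ahead of it and the grasp point (between the pads) lies 159 mm ahead of it; z points along the fingers, y is the line along which they close (so a half turn about z gives the same grasp; the last joint's range is limited). The gripper opens to 88 mm and grips with 3 to 60 N. Pads are 19 mm wide; open, the fingers measure 130 mm over their backs; the gripper's body (78 mm by 193 mm) begins 47 mm behind the grasp point.
Start: joints at [-55.285, 20.546, 0.682, 0, -70.136, -16.507], TCP at [0.211, -0.641, 0.405] pointing down, gripper open.
Joint ranges: [-176.03, 176.03], [-82.01, 121.73], [-58.28, 71.71], [-173.87, 95.51], [-174.79, -0.11], [-173.66, 173.66]. Speed limits (degrees/s): [136.94, 136.94, 172.46, 180, 180, 180].

INTERFACE

Orientations are given as [roll, pitch, yaw] about the fixed x, y, z axes, in that order (R = Rz(yaw) Ry(pitch) Rx(roll)).
In Python, from plant import telemetry, snapshot, workorder, nets gives the robot as it stands.
- The arm moves only by the shell command python3 -m creep 'ROWS'. ROWS is JSON, a list that holds one entry, the list of rows, each a list of 5 numbers: the shift along the tool's x, y, z normalised to -1 to 1, where 1 is 0.2 m, then the turn about the tool's z normalised to -1 to 1, where 1 is pi/2 rad, then the opening, from 0 (shut) to 1 (fully open). In form: [[[x, y, z, spin, hand], ...]]. A call has 1 to 8 rows; each row shifts and turns the commanded pose from where the row before left it, along the tool's axes as they then stand; what a row does not reach is not made up. A row lasts 1/12 s, in which the tool goes at most 41.7 mm and 7.16 degrees, less where a joint would pass 70% of its speed; a pose out of reach is approached as far as the arm can. A call with a number of a shift or a turn outside -1 to 1 is refused whole. A call with a gripper value outside its range is refused whole. The fingers move at their own pace and stop on an object; the grip force is fixed at half the most. Time passes only in rows, so rows that do not move let the fingers close. It gives the time, the measured TCP pose, the force, the opening and the grip force at its end, in the units of the state.
- telemetry.get_obs(): the state, without advancing time (a new reading comes with each control period).
- snapshot(name): name is "scene" or "top" or "wrist"; returns a dict with "frame" (480x640x3 uint8, red, green, blue), "fx", "fy", "cx", "cy" (pixels), "rvec" (rotation vector, rad) and "tvec" (3), from world to camera coordinates, as OpenCV has them; the wrist camera has in their place "mount" (4x4, takes a point from camera to tool coordinates, whose origin is the TCP and whose axes are the flange's). Camera axes: x right, y down, z forward; pixel columns grow to the right and rows downward; lengths in m; the calibration is good to about 2 mm. A picture is of the moment at which its call begins: read the wrist's pose just before it. There is no depth.
- workorder.close_job(): hands the job in; it is judged then, once.
Trained networks look in a picture, given as the dict that the camera call returned (one of the last four; its "shot" number tells which), for a name from the list of things; names that differ only in an ending like _2 or _b are one class to them, and where a whole thing is asked for, a point or a joint stands for the part that bears it (a point fixed in the world has none). Each returns a list of dicts, best first, with "confidence" (0 to 1); they miss things now and then, are a little off and sometimes report something else, mostly with a low value. They report only what shows in the picture. A call takes as long as a camera call.
- nets.find_in(picture, query): "uv" ([column, row] in pixels, amid what is visible of it).
- nets.masks_of(picture, query): "region" (480x640 bool, what is visible of it) and "uv" ([column, row] in pixels, amid what is visible of it).
- nets.landmark_of(picture, query): "uv" ([column, row] in pixels: a listed point, or the origin of a listed thing).
The state is a dict: "clock": time; "joint_pos": joint angles; "qvel": joint speeds; "tau": joint torques, N m; "tool_pos": TCP position; "orientation": TCP orientation; "force": force on the tool from outside, world axes, zero at the start; "moment": the same for the moment, N m; "opening": finger opening in m; "gripper_force": force on a finger pad.
Only numpy, scipy, OpenCV 4.12 (cv2) and the standard library are available. Lean on these libraries where they do the work, as an engineer would, in place of code of your own. Each camera call takes 0.05 s, during which the arm holds its last target. There are 200 camera calls.

## Working session

There is one attempt and no reset: what is moved stays moved. The work goes in short steps, Python scripts to look and compute and a shell command to move; the robot and the scene stay as the last step left them, time stands still between calls to the robot, and variables do not carry over. Pictures are saved under pics/ and viewed, at most 10 in all, crops included, and the job is handed in when it is done.

```bash
mkdir -p pics; ls; cat > h.py <<'E'
import numpy as np, cv2
from plant import telemetry, snapshot, workorder, nets
from scipy.spatial.transform import Rotation as R
def proj(name):
    o=telemetry.get_obs(); s=snapshot(name)
    K=np.array([[s['fx'],0,s['cx']],[0,s['fy'],s['cy']],[0,0,1.]])
    if name=='wrist':
        T=np.eye(4); T[:3,:3]=R.from_euler('xyz',o['orientation'],degrees=True).as_matrix(); T[:3,3]=o['tool_pos']
        W=np.linalg.inv(T@np.array(s['mount']))[:3]
    else:
        W=np.c_[cv2.Rodrigues(np.array(s['rvec'],float))[0],np.array(s['tvec'],float).ravel()]
    return s,K@W
def save(s,n): cv2.imwrite('pics/'+n+'.png',s['frame'][:,:,::-1])
def tri(P1,u1,P2,u2):
    X=cv2.triangulatePoints(P1,P2,np.array(u1,float).reshape(2,1),np.array(u2,float).reshape(2,1)).ravel(); return X[:3]/X[3]
def onplane(P,u,z):
    A=np.c_[P[:,0],P[:,1],-np.array([u[0],u[1],1.])]; return np.linalg.solve(A,-(P[:,2]*z+P[:,3]))[:2]
E
cat > a.py <<'E'
from h import *
np.set_printoptions(precision=4,suppress=True)
a,Pa=proj('scene'); b,Pb=proj('top')
save(a,'scene0'); save(b,'top0')
for q in ['blue_spatula_tip','blue_spatula_grip','green_spatula','yellow_spatula','stand','beaker','beaker_floor','wash_bottle','tip_rack','dish_stack']:
    r=[nets.landmark_of(s,q)[:1] for s in (a,b)]
    print(q,[(np.round(x[0]['uv'],1),round(x[0]['confidence'],2)) if x else None for x in r], tri(Pa,r[0][0]['uv'],Pb,r[1][0]['uv']) if all(r) else '')
o=telemetry.get_obs(); print(o['tool_pos'],o['orientation'],o['clock'],o['opening'])
E
python3 a.py
```

```text
pics
blue_spatula_tip [None, (array([363.9, 278.4]), 0.72)] 
blue_spatula_grip [(array([235.8, 283.9]), 0.65), (array([402.4, 285.6]), 0.55)] [ 0.5022 -0.2028  0.1201]
green_spatula [(array([383.6, 178.5]), 0.32), (array([368.9, 278.7]), 0.59)] [ 0.6425 -0.0518  0.3667]
yellow_spatula [(array([174.6, 402.1]), 0.64), (array([428.9, 296.6]), 0.67)] [ 0.4555 -0.3604 -0.1604]
stand [(array([244.5, 321.3]), 0.84), (array([395.4, 290. ]), 0.77)] [ 0.5036 -0.2021 -0.0039]
beaker [(array([340.2, 218.5]), 0.71), (array([229.4, 278.7]), 0.73)] [0.5154 0.1944 0.0118]
beaker_floor [(array([343.7, 218.7]), 0.84), (array([232.5, 283.4]), 0.95)] [0.5153 0.196  0.0077]
wash_bottle [(array([175.9, 403.5]), 0.77), (array([492.1, 285.5]), 0.58)] [ 0.5183 -0.4356 -0.0028]
tip_rack [(array([385.8, 176.8]), 0.86), None] 
dish_stack [(array([372.5, 293.5]), 0.8), (array([308. , 203.7]), 0.71)] [0.7085 0.0131 0.0094]
[ 0.2109 -0.6412  0.4047] [-179.9982    0.0011 -161.7913] 1.1 0.08698317176417776
```

View pics/scene0.png

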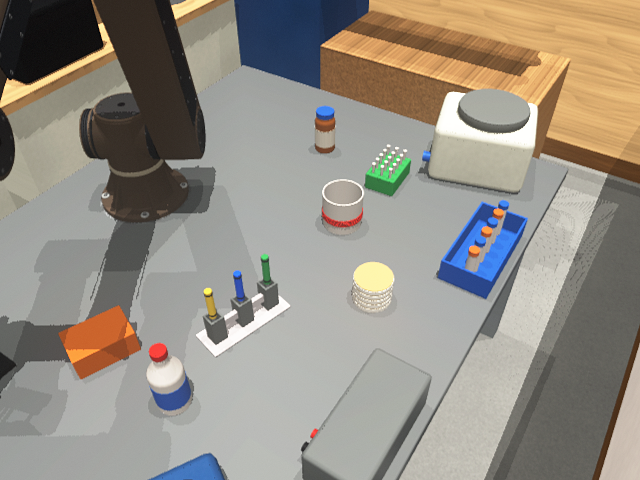

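View pics/top0.png

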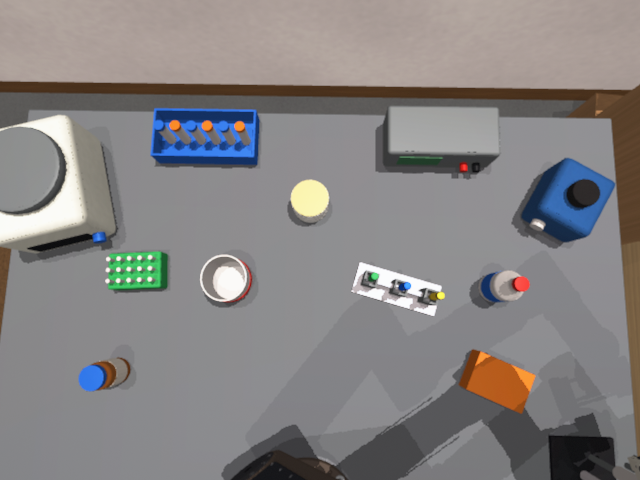

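The blue spatula is in the middle sleeve, at about (238,285) in the scene view and (404,286) in the top view. Green and yellow stand either side of it, and the beaker is at about (343,205) in the scene view and (227,279) in the top view. The handles nearly agree with vertical. I'll go above the stand and turn so the fingers close across the row.

```bash
python3 -m creep '[[[-0.129,0.1015,0,0,1],[-0.129,0.1015,0,0,1],[-0.129,0.1015,0,0,1],[-0.129,0.1015,0,0,1],[-0.129,0.1015,0,0,1],[-0.129,0.1015,0,0,1],[-0.129,0.1015,0,0,1],[-0.129,0.1015,0,0,1]]]'
python3 -m creep '[[[-0.129,0.1015,0,0,1],[-0.129,0.1015,0,0,1],[-0.129,0.1015,0,0,1],[-0.129,0.1015,0,0,1],[-0.129,0.1015,0,0,1],[-0.129,0.1015,0,0,1],[-0.129,0.1015,0,0,1],[-0.129,0.1015,0,0,1]]]'
python3 -m creep '[[[0,0,0,-0.0765,1],[0,0,0,-0.0765,1],[0,0,0,-0.0765,1],[0,0,0,-0.0765,1],[0,0,0,-0.0765,1],[0,0,0,-0.0765,1],[0,0,0,-0.0765,1],[0,0,0,-0.0765,1]]]'
python3 - <<'E'
from h import *
s,P=proj('wrist'); save(s,'w1'); print(np.round(s['mount'],3),s['fx'])
E
```

```text
clock: 1.77
tool_pos: [0.3568, -0.421, 0.4049]
orientation: [-180.0, 0.0, -161.8]
force: [0.4, -0.9, 0.4]
opening: 0.0875
gripper_force: 0.0
clock: 2.43
tool_pos: [0.5021, -0.2021, 0.405]
orientation: [-180.0, 0.0, -161.8]
force: [-0.3, -0.8, 1.1]
opening: 0.0876
gripper_force: 0.0
clock: 3.1
tool_pos: [0.5015, -0.2036, 0.4048]
orientation: [-180.0, 0.0, -106.4]
force: [-0.1, -0.7, 0.0]
opening: 0.0875
gripper_force: 0.0
[[-0.001 -0.963 -0.268  0.072]
 [ 1.    -0.001  0.001  0.001]
 [-0.001 -0.268  0.963  0.02 ]
 [ 0.     0.     0.     1.   ]] 357.63739254822303
```

View pics/w1.png

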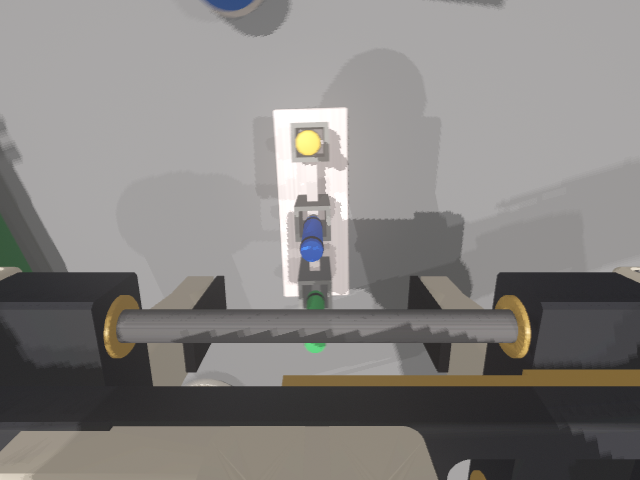

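The blue handle's top is at (311,248), midway between the fingers horizontally, and the row looks aligned with the tool. I'll fit the handle's axis from several views, taking a second wrist view a little way off.

```bash
cat > ax.py <<'E'
from h import *
from scipy.optimize import least_squares
np.set_printoptions(precision=4,suppress=True)
def axis(shots,q='blue_spatula'):
    L=[];G=[]
    for n,s,P in shots:
        m=nets.masks_of(s,q); g=nets.landmark_of(s,'blue_spatula_grip')
        if m:
            hsv=cv2.cvtColor(s['frame'],cv2.COLOR_RGB2HSV)
            M=m[0]['region']&(hsv[...,1]>110)&(hsv[...,0]>100)&(hsv[...,0]<130)
            ys,xs=np.nonzero(M)
            if len(xs)>40:
                vx,vy,x0,y0=cv2.fitLine(np.c_[xs,ys].astype(np.float32),cv2.DIST_L2,0,.01,.01).ravel()
                t=(xs-x0)*vx+(ys-y0)*vy; 
                L.append((P,np.array([-vy,vx,vy*x0-vx*y0]))); print(n,'mask',len(xs),x0,y0,vx,vy,t.min(),t.max())
        if g and g[0]['confidence']>.3: G.append((P,np.array(g[0]['uv']),n)); print(n,'grip',g[0]['uv'],g[0]['confidence'])
    def pr(P,X): h=P@np.r_[X,1]; return h/h[2]
    def f(v):  # x,y at z=.15 and .09, grip z
        a=np.r_[v[0:2],.15]; b=np.r_[v[2:4],.09]; c=b+(a-b)*(v[4]-.09)/.06
        r=[l@pr(P,X) for P,l in L for X in (a,b)]
        r+=[d*.4 for P,u,_ in G for d in (pr(P,c)[:2]-u)]
        return np.array(r)
    r=least_squares(f,[.502,-.203,.502,-.203,.12],loss='soft_l1'); print('axis z.15,z.09, gripz',r.x); print(r.fun); return r.x
E
python3 -m creep '[[[-0.1,0,0,0,1],[-0.1,0,0,0,1],[-0.1,0,0,0,1],[0,0,0,0,1]]]'
python3 - <<'E'
from ax import *
sh=[(n,)+proj(n) for n in ('scene','top','wrist')]
save(sh[2][1],'w2')
axis(sh)
E
```

```text
clock: 3.48
tool_pos: [0.5195, -0.1442, 0.4048]
orientation: [-180.0, 0.0, -106.8]
force: [0.2, -0.6, -0.0]
opening: 0.0875
gripper_force: 0.0
scene mask 179 238.41899 284.35196 0.14931005 0.98879045 -13.712779545679041 15.85800389061933
scene grip [237.8, 282.3] 0.6
wrist mask 461 310.56833 158.80043 0.11547895 0.9933099 -12.018072330851737 12.28328142176133
wrist grip [313.7, 157.8] 0.88
axis z.15,z.09, gripz [ 0.5048 -0.2024  0.5059 -0.2037  0.1276]
[-0.2283 -0.1389 -0.2217 -0.1639  0.1838 -0.1219 -1.2471 -0.2346]
```

View pics/w2.png

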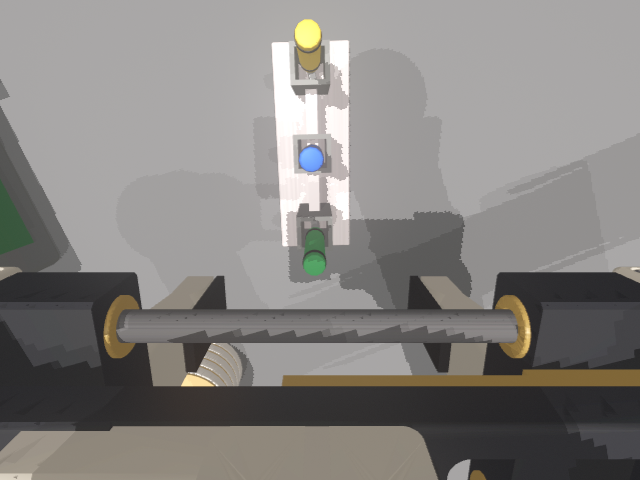

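The blue spatula stands centred in its sleeve and nearly end-on at (311,158), with its axis at about (0.505,-0.203) and the grip point at z 0.127. Next I'll centre over it, descend and check before closing.

```bash
python3 -m creep '[[[0.101,-0.0155,0,0,1],[0.101,0,0,0,1],[0.101,0,0,0,1],[0,0,0,0,1]]]'
python3 -m creep '[[[0,0,0.1,0,1],[0,0,0.1,0,1],[0,0,0.1,0,1],[0,0,0.1,0,1],[0,0,0.1,0,1],[0,0,0.095,0,1],[0,0,0,0,1]]]'
python3 - <<'E'
from ax import *
sh=[(n,)+proj(n) for n in ('scene','wrist')]
save(sh[0][1],'s2');c=np.hstack([sh[0][1]['frame'][200:360,160:340].repeat(2,0).repeat(2,1),cv2.resize(sh[1][1]['frame'],(427,320))])
cv2.imwrite('pics/c3.png',c[:,:,::-1])
E
```

```text
clock: 4.27
tool_pos: [0.5034, -0.2075, 0.4046]
orientation: [180.0, -0.0, -106.8]
force: [-0.6, -0.3, 0.3]
opening: 0.0874
gripper_force: 0.0
clock: 4.85
tool_pos: [0.5029, -0.2049, 0.2821]
orientation: [179.7, -0.0, -106.8]
force: [-0.1, 0.4, -1.6]
opening: 0.0874
gripper_force: 0.0
```

View pics/c3.png

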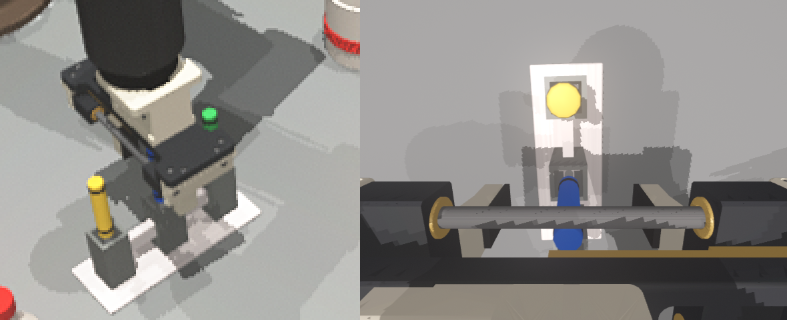

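The handle sits between the open fingers and the neighbours are clear. Now I'll close, let the grip settle, and lift.

```bash
python3 -m creep '[[[-0.01,0,0,0,1],[0,0,0,0,0],[0,0,0,0,0],[0,0,0,0,0],[0,0,0,0,0],[0,0,0,0,0],[0,0,0,0,0],[0,0,0,0,0]]]'
python3 -m creep '[[[0,0,0,0,0],[0,0,0,0,0],[0,0,0,0,0],[0,0,0,0,0]]]'
```

```text
clock: 5.62
tool_pos: [0.5049, -0.2032, 0.2857]
orientation: [-180.0, 0.0, -106.7]
force: [-0.3, 0.1, 0.0]
opening: 0.0462
gripper_force: 0.0
clock: 5.95
tool_pos: [0.5049, -0.2032, 0.2856]
orientation: [180.0, -0.0, -106.7]
force: [0.1, -0.2, -0.3]
opening: 0.0194
gripper_force: 0.0
```

```bash
python3 -m creep '[[[0,0,0,0,0],[0,0,0,0,0],[0,0,0,0,0],[0,0,0,0,0]]]'
python3 -m creep '[[[0,0,-0.05,0,0],[0,0,-0.05,0,0],[0,0,-0.05,0,0],[0,0,-0.05,0,0],[0,0,-0.05,0,0],[0,0,-0.05,0,0],[0,0,0,0,0]]]'
```

```text
clock: 6.28
tool_pos: [0.5049, -0.2032, 0.2856]
orientation: [180.0, -0.0, -106.7]
force: [-0.7, -0.2, -1.5]
opening: 0.0154
gripper_force: 30.0
clock: 6.87
tool_pos: [0.5055, -0.2033, 0.3485]
orientation: [-179.8, 0.0, -106.7]
force: [0.9, -0.2, -0.4]
opening: 0.0152
gripper_force: 30.0
```

```bash
python3 -m creep '[[[0,0,-0.08,0,0],[0,0,-0.08,0,0],[0,0,-0.08,0,0],[0,0,-0.08,0,0],[0,0,-0.08,0,0],[0,0,-0.08,0,0],[0,0,-0.08,0,0],[0,0,-0.08,0,0]]]'
cat > m.py <<'E'
from ax import *
import sys
sh=[(n,)+proj(n) for n in ('scene','top')]
save(sh[0][1],sys.argv[1])
for q in ('blue_spatula_tip','blue_spatula_grip','beaker','beaker_floor','stand','green_spatula_tip','yellow_spatula_tip'):
    r=[nets.landmark_of(s,q)[:1] for _,s,_ in sh]
    print(q,[(np.round(x[0]['uv'],1),round(x[0]['confidence'],2)) if x else None for x in r], tri(sh[0][2],r[0][0]['uv'],sh[1][2],r[1][0]['uv']) if all(r) else '')
# beaker mask: rim/foot via projected model fit
def model(c,P):
    t=np.linspace(0,2*np.pi,60); pts=[]
    for z,rr in((0,.05),(.1,.052)): pts+= [np.c_[c[0]+rr*np.cos(t),c[1]+rr*np.sin(t),0*t+z,0*t+1]]
    h=np.vstack(pts)@P.T; u=(h[:,:2]/h[:,2:]).astype(np.float32)
    return cv2.convexHull(u).reshape(-1,2)
for n,s,P in sh:
    m=nets.masks_of(s,'beaker')
    if not m: continue
    ys,xs=np.nonzero(m[0]['region'])
    b=np.array([xs.min(),xs.max(),ys.min(),ys.max()])
    f=lambda c:(lambda u:np.array([u[:,0].min(),u[:,0].max(),u[:,1].min(),u[:,1].max()])-b)(model(c,P))
    r=least_squares(f,[.515,.195],diff_step=1e-3); print(n,'beaker fit',r.x,r.fun)
o=telemetry.get_obs(); print(o['tool_pos'],o['opening'],o['clock'])
E
python3 m.py s4
```

```text
clock: 7.53
tool_pos: [0.5047, -0.2032, 0.4743]
orientation: [180.0, 0.0, -106.7]
force: [-0.1, 0.5, -0.8]
opening: 0.0157
gripper_force: 30.0
blue_spatula_tip [(array([235.5, 262.4]), 0.77), None] 
blue_spatula_grip [(array([227. , 211.4]), 0.56), None] 
beaker [(array([340.7, 220.5]), 0.93), (array([233. , 282.1]), 0.95)] [0.5135 0.1915 0.0049]
beaker_floor [(array([342.4, 216.1]), 0.97), (array([229.3, 274.9]), 0.64)] [0.5233 0.192  0.0257]
stand [(array([242.5, 322.4]), 0.69), (array([396. , 290.6]), 0.79)] [ 0.5011 -0.2049 -0.0064]
green_spatula_tip [(array([233.8, 260.6]), 0.35), None] 
yellow_spatula_tip [(array([387.8, 175.3]), 0.56), (array([230.3, 280. ]), 0.63)] [0.5772 0.206  0.1639]
scene beaker fit [0.5139 0.1974] [-0.3119  0.3108 -0.8651  0.7508]
top beaker fit [0.5134 0.2069] [-6.4396  7.0502 -0.56    0.4305]
[ 0.5049 -0.2032  0.4736] 0.01590691202158594 8.4333
```

View pics/s4.png

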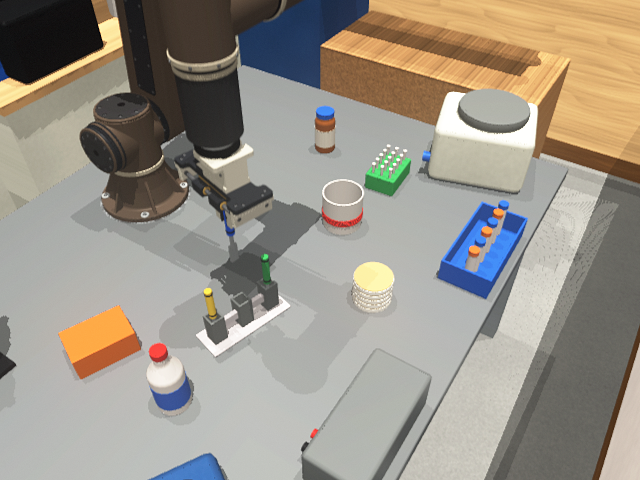

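The blue spatula is out and hanging with its tip at about (235,262), and the stand, green and yellow are unmoved. The beaker is at about (0.514,0.196). I'll carry the spatula across.

```bash
python3 -m creep '[[[-0.07,0.02,0,0,0],[-0.12,0.033,0,0,0],[-0.14,0.0385,0,0,0],[-0.14,0.0385,0,0,0],[-0.14,0.0385,0,0,0],[-0.14,0.0385,0,0,0],[-0.14,0.0385,0,0,0],[-0.14,0.0385,0,0,0]]]'
python3 -m creep '[[[-0.14,0.0385,0,0,0],[-0.14,0.0385,0,0,0],[-0.14,0.0385,0,0,0],[-0.14,0.0385,0,0,0],[-0.14,0.0385,0,0,0],[-0.14,0.0385,0,0,0],[-0.12,0.033,0,0,0],[-0.07,0.02,0,0,0]]]'
python3 -m creep '[[[0,0,0,0,0],[0,0,0,0,0]]]'
python3 m.py s5
```

```text
clock: 9.1
tool_pos: [0.5095, 0.0118, 0.4739]
orientation: [-180.0, 0.0, -106.7]
force: [1.2, 0.2, -1.0]
opening: 0.0155
gripper_force: 30.0
clock: 9.77
tool_pos: [0.5145, 0.2264, 0.4735]
orientation: [180.0, 0.0, -106.6]
force: [0.2, -0.1, -1.2]
opening: 0.0155
gripper_force: 30.0
clock: 9.93
tool_pos: [0.5145, 0.2245, 0.4733]
orientation: [180.0, -0.0, -106.6]
force: [0.3, -0.4, -0.3]
opening: 0.0155
gripper_force: 30.0
blue_spatula_tip [(array([347.4, 153.6]), 0.74), (array([367.8, 276.8]), 0.71)] [ 0.5951 -0.0545  0.3961]
blue_spatula_grip [(array([349.9, 106.2]), 0.76), (array([180.6, 270.6]), 0.48)] [0.5134 0.2167 0.3282]
beaker [(array([339.8, 222. ]), 0.63), (array([232. , 280.5]), 0.75)] [0.514  0.1921 0.0002]
beaker_floor [(array([343.3, 217. ]), 0.88), (array([230.2, 279.5]), 0.69)] [0.5187 0.196  0.0162]
stand [(array([245.6, 321. ]), 0.91), (array([395.3, 288.2]), 0.89)] [ 0.5073 -0.2017 -0.0006]
green_spatula_tip [None, (array([368.8, 280.5]), 0.61)] 
yellow_spatula_tip [(array([340.5, 219.4]), 0.74), None] 
scene beaker fit [0.514  0.1949] [ 0.1665 -0.1664 -0.3493  0.326 ]
top beaker fit [0.5146 0.1948] [-0.9583  1.0493 -0.0014 -0.0151]
[0.5146 0.2241 0.4736] 0.015401345432903881 10.8333
```

View pics/s5.png

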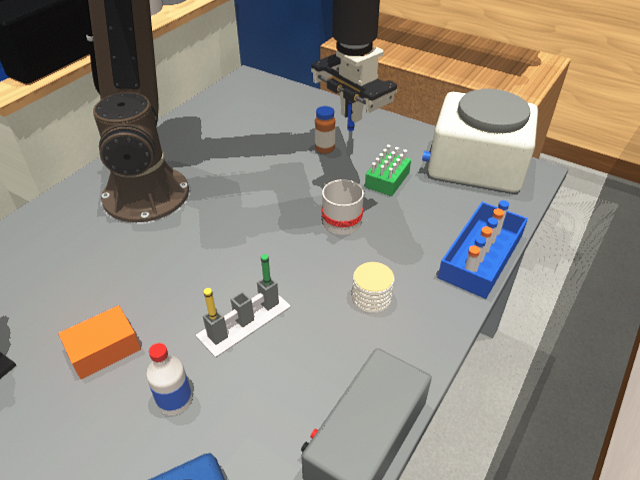

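I overshot by about 29 mm in y: the spatula hangs at about (350,130), behind the beaker at (343,205). I'll correct that, then lower part way and check.

```bash
python3 -m creep '[[[0.07,-0.021,0,0,0],[0.07,-0.021,0,0,0],[0,0,0,0,0],[0,0,0,0,0]]]'
python3 -m creep '[[[0,0,0.06,0,0],[0,0,0.06,0,0],[0,0,0.06,0,0],[0,0,0.06,0,0],[0,0,0,0,0]]]'
python3 - <<'E'
from ax import *
s,P=proj('scene'); o=telemetry.get_obs(); x,y,z=o['tool_pos']; print(o['tool_pos'])
for k in ('tip','grip'):
    r=nets.landmark_of(s,'blue_spatula_'+k)[:1]
    if r:
        f=lambda v:(lambda h:h[:2]/h[2])(P@np.array([x,y,v[0],1]))-r[0]['uv']
        q=least_squares(f,[.15]); print(k,r,q.x,q.fun,'expected',z-.159-(.1207 if k=='tip' else 0))
c=s['frame'][60:260,260:440].repeat(3,0).repeat(3,1); cv2.imwrite('pics/c6.png',c[:,:,::-1])
E
```

```text
clock: 11.17
tool_pos: [0.5145, 0.1935, 0.474]
orientation: [-180.0, 0.0, -106.8]
force: [0.2, -0.6, -0.8]
opening: 0.0156
gripper_force: 30.0
clock: 11.58
tool_pos: [0.514, 0.1944, 0.4233]
orientation: [179.8, -0.1, -106.7]
force: [-0.5, 0.5, -1.7]
opening: 0.0155
gripper_force: 30.0
[0.5144 0.1945 0.4247]
tip [{'uv': [342.6, 176.1], 'confidence': 0.69}] [0.148] [-0.0362 -0.0012] expected 0.14502627524114933
grip [{'uv': [342.6, 132.8], 'confidence': 0.58}] [0.2712] [1.4188 0.0477] expected 0.26572627524114933
```

View pics/c6.png

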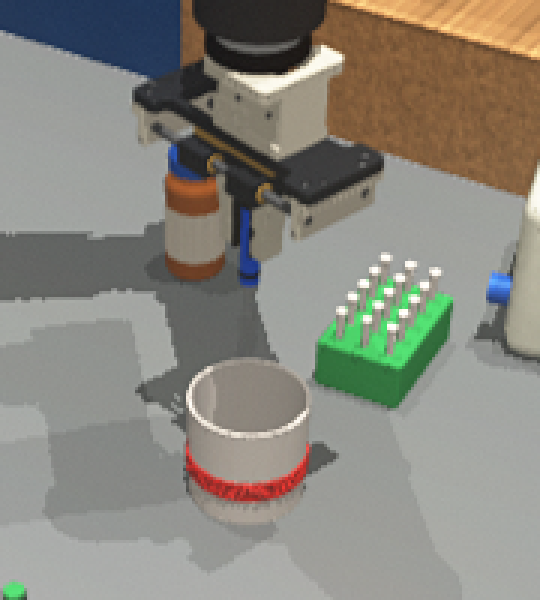

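The spatula hangs vertically over the beaker's centre (crop: handle at column 248, beaker at column 248), with its tip near z 0.146. Lowering 0.132 m.

```bash
python3 -m creep '[[[0,0,0.11,0,0],[0,0,0.11,0,0],[0,0,0.11,0,0],[0,0,0.11,0,0],[0,0,0.1,0,0],[0,0,0.07,0,0],[0,0,0.04,0,0],[0,0,0,0,0]]]'
python3 -m creep '[[[0,0,0,0,0],[0,0,0,0,0],[0,0,0,0,0]]]'
```

```text
clock: 12.4
tool_pos: [0.5145, 0.1948, 0.2947]
orientation: [179.9, -0.1, -106.7]
force: [0.7, 0.5, 0.1]
opening: 0.0157
gripper_force: 30.0
clock: 12.65
tool_pos: [0.515, 0.1951, 0.297]
orientation: [-179.9, 0.1, -106.7]
force: [-0.2, -0.4, -0.5]
opening: 0.0156
gripper_force: 30.0
```

```bash
python3 -m creep '[[[0,0,0.02,0,0],[0,0,0.015,0,0],[0,0,0,0,0],[0,0,0,0,0],[0,0,0,0,0]]]'
python3 -m creep '[[[0,0,0,0,1],[0,0,0,0,1],[0,0,0,0,1],[0,0,0,0,1],[0,0,0,0,1],[0,0,0,0,1],[0,0,0,0,1],[0,0,0,0,1]]]'
python3 -m creep '[[[0,0,0,0,1],[0,0,0,0,1],[0,0,0,0,1],[0,0,0,0,1],[0,0,0,0,1],[0,0,0,0,1],[0,0,0,0,1],[0,0,0,0,1]]]'
python3 - <<'E'
from ax import *
sh=[(n,)+proj(n) for n in ('scene','wrist')]
c=np.hstack([cv2.resize(sh[0][1]['frame'][100:260,250:430],(360,320)),cv2.resize(sh[1][1]['frame'],(427,320))])
cv2.imwrite('pics/c7.png',c[:,:,::-1])
E
```

```text
clock: 13.07
tool_pos: [0.5146, 0.1948, 0.2887]
orientation: [-180.0, -0.0, -106.7]
force: [-0.0, 0.6, 0.2]
opening: 0.0154
gripper_force: 30.0
clock: 13.73
tool_pos: [0.5146, 0.1948, 0.2887]
orientation: [180.0, -0.0, -106.7]
force: [0.4, -0.9, -1.1]
opening: 0.0634
gripper_force: 0.0
clock: 14.4
tool_pos: [0.5146, 0.1948, 0.2887]
orientation: [-180.0, 0.0, -106.7]
force: [-0.7, 0.6, 0.2]
opening: 0.0876
gripper_force: 0.0
```

View pics/c7.png

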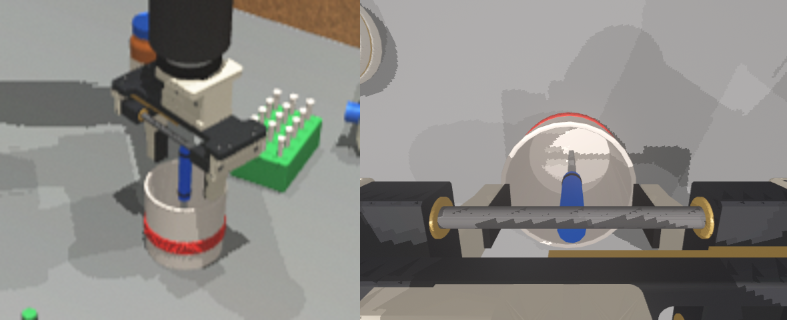

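The spatula is released and stands in the beaker, between the open fingers and clear of them. I'll go straight up and check.

```bash
python3 -m creep '[[[0,0,-0.05,0,1],[0,0,-0.08,0,1],[0,0,-0.12,0,1],[0,0,-0.15,0,1],[0,0,-0.15,0,1],[0,0,-0.15,0,1],[0,0,-0.15,0,1],[0,0,-0.1,0,1]]]'
python3 -m creep '[[[0,0,0,0,1],[0,0,0,0,1],[0,0,0,0,1],[0,0,0,0,1],[0,0,0,0,1],[0,0,0,0,1]]]'
python3 m.py s8
```

```text
clock: 15.17
tool_pos: [0.5145, 0.1945, 0.483]
orientation: [-179.8, 0.2, -106.7]
force: [1.0, 0.6, 0.6]
opening: 0.0875
gripper_force: 0.0
clock: 15.67
tool_pos: [0.5145, 0.1948, 0.4778]
orientation: [179.9, -0.1, -106.7]
force: [0.1, -0.0, -0.1]
opening: 0.0876
gripper_force: 0.0
blue_spatula_tip [None, (array([232.9, 281.6]), 0.47)] 
blue_spatula_grip [(array([342. , 181.2]), 0.52), (array([220.3, 277.1]), 0.62)] [0.515  0.1916 0.1346]
beaker [(array([340. , 219.6]), 0.96), (array([233.2, 279.6]), 0.97)] [0.5163 0.1873 0.013 ]
beaker_floor [(array([342. , 217.8]), 0.83), (array([228.5, 278.1]), 0.65)] [0.5179 0.1974 0.0129]
stand [(array([243.2, 322.8]), 0.96), (array([397.4, 289.5]), 0.57)] [ 0.5044 -0.2071 -0.0032]
green_spatula_tip [None, (array([491.6, 288.9]), 0.46)] 
yellow_spatula_tip [None, None] 
scene beaker fit [0.5149 0.1958] [-0.3315  0.3301 -1.4205  1.2469]
top beaker fit [0.5135 0.1947] [-0.9627  1.0532 -0.5169  0.4848]
[0.5145 0.1948 0.4786] 0.08756308165851244 16.5667
```

View pics/s8.png

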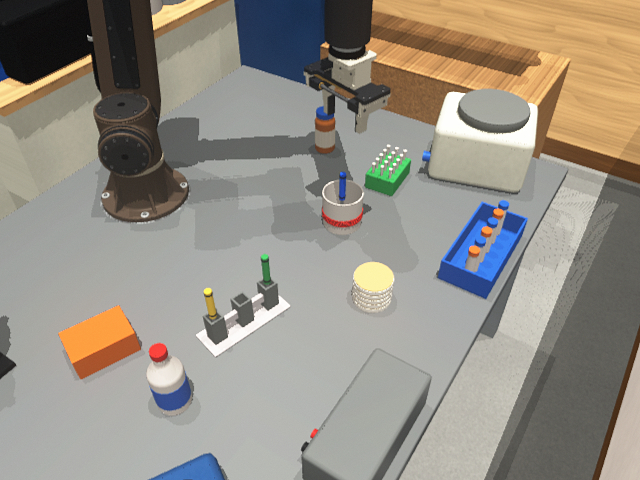

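The blue spatula stands blade down in the beaker, its handle at about (342,185). The beaker, the stand and the other two spatulas are where they were, and the gripper is clear.

```bash
python3 -c "
from plant import workorder; print(workorder.close_job())"
```

```text
the job is handed in; nothing more can be done
None
```

The blue spatula is blade down in the red-banded beaker, released with its tip about 3–5 mm above the floor; the last picture shows the stand, beaker and other spatulas where they were, and the job is handed in (clock about 16.6 s of 42 s; no verdict was shown).

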